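# Stamp a tile in the guarded press and hold its gate ajar

## Task

Stamp the test tile: pull the red-gripped lever of the guarded press towards the front through its whole stroke, then ease it back home slowly without letting it spring up. Then take the black upright handle of the sagging barrel bolt on the guard gate, lift the bolt so that its thick end clears the bent-up lip of the keeper while you draw it back, and pull the sprung gate ajar by that handle, about 20 degrees. Finish holding it there by the bolt's handle, do not let go, and leave the two glaze jars beside the press undisturbed.

Things in the scene. Friction and masses are not known exactly. Their poses are not given: they have to be found in the camera images.
- press: Green hand press on the table, 145 mm deep, 295 mm wide, fixed, but standing anywhere from start to start. Origin on the table under the middle of the guard; its own -x is the front (where the gate is, towards the robot), +y its left side (lever and gate hinge), z up. Guard, posts and gate rise to 155 mm, the press head inside to 160 mm; only the lever and the bolt handle stand higher. Below, 'front', 'left' and 'right' are those of the press (facing as the robot does).
- lever_grip (a point): Centre of the red grip, a lying cylinder of diameter 28 mm, 40 mm long along the press's y with flat ends, across the end of the lever's arm (steel, 12 mm thick), outside the guard at the press's left. At rest it stands 268 mm over the table.
- lever_pivot (a point): Middle of the lever's pivot, 130 mm over the table; the lever turns about the press's y axis, the grip's centre 140 mm from this point.
- lever (a joint): Lever angle in rad: 0 at rest (arm leans 0.17 rad back from upright), growing as the grip is pulled to the front and down; stop at 0.92 (arm leans 0.75 rad to the front). A spring drives it home: about 2 N at the grip at rest, 9 N at full stroke; let go part-way it springs up too fast (full stroke: 4 rad/s). The die inside follows it down. Taken by its flat ends, it turns between the fingers.
- gate (a joint): Gate angle in rad: 0 shut, growing as its right edge swings to the front. A spring pulls it shut (about 4 N at the bolt handle when 0.35 rad ajar), so it must be held. The bolt locks it (a play of 0.03 rad) until drawn.
- gate_hinge (a point): Point on the gate's upright hinge axis, at the press's left, 125 mm over the table. The gate, 185 mm wide, 12 mm thick and reaching from 22 to 155 mm over the table, runs from here to the right.
- bolt_handle: Black upright cylindrical handle of the barrel bolt, diameter 18 mm, 42 mm high; origin at its centre, 182 mm over the table while the bolt sags, 22 mm in front of the gate's middle plane; shut and undrawn it is 145 mm to the right of the hinge axis. A thin stem joins it to the bolt rod 57 mm below. Moves with the bolt and the gate; the axes are those of the gate (x through it, y along it towards the hinge, z up).
- bolt_draw (a joint): How far the bolt is drawn along the gate towards the hinge (the press's left), in m: 0 to 0.048 (stop). Starts at 0 to 0.004. Light friction (1 N). While the bolt sags, the keeper's lip stops it at about 0.007. From 0.03 on the gate is free.
- bolt_lift (a joint): How far the bolt is lifted in its slack straps, in m: 0 sagging by its own weight (1.5 N), 0.016 at most (stop). The bolt's thick end (24 mm) clears the lip of the keeper when lifted 0.008 or more, and must stay so until drawn 0.03.
- green_jar: Glaze test jar with green cap, 49 mm wide, 64 mm high; loose bystander; origin at the centre of its underside.
- red_jar: Glaze test jar with red cap, 49 mm wide, 64 mm high; loose bystander; origin at the centre of its underside.

How it is judged:
By the outcome, as a careful person would: the job done as asked, in the order asked, and still so for the second after the job is handed in, while the arm keeps its last pose, push and grip.
It also fails if it takes over 51 s, if anything falls off the work surface, if the arm or the gripper's body presses on something with over 40 N, if the wrist force passes 120 N, or if a joint passes its speed limit or range.

## Robot

A 7-joint arm with a two-finger parallel gripper is mounted at the origin on the work surface; the furniture and walls round the work are solid. World frame = base frame: x ahead of the robot, y to its left, z up, the work surface at z = 0. Lengths are in mm, angles in rad, forces in N, time in s.
With the tool pointing down it reaches from about 350 to 775 mm from the base axis. Payload 3.1 kg.
Tool frame: the origin (TCP) lies at the centre of the arm's flange, where the gripper is bolted on; the fingertips stand 173 mm ahead of it and the grasp point (between the pads) lies 155 mm ahead of it (env.grip_point_offset is the distance from the TCP to the grasp point, in mm); z points along the fingers, y is the line along which they close (so a half turn about z gives the same grasp; the last joint's range is limited). The gripper opens to 85 mm and grips with 20 to 120 N. Pads are 22 mm wide; open, the fingers measure 114 mm over their backs; the gripper's body (76 mm by 85 mm) begins 54 mm behind the grasp point. The pads swing forward as they close: fully open they stand 13 mm farther back than shut.
Start: joints at [-1.259, 0.311, 0.014, 1.512, -0.004, 1.319, -0.027], TCP at [190.525, 515.958, 404.704] pointing down, gripper open.
Joint ranges: [-2.7, 2.7], [-0.3, 1.91], [-1.27, 1.3], [0.12, 2.57], [-1.44, 4.58], [0.2, 2.03], [-3.05, 3.05]. Speed limits (rad/s): [2.79, 2.79, 3.14, 3.14, 3.14, 3.14, 3.14].

## Interface

Orientations are given as a unit quaternion [x, y, z, w].
In Python, from station import env gives the robot as it stands.
- The arm moves only by the tool step_arm, never from a script. Its argument "moves" is a list of rows, each a list of 5 numbers: the shift along the tool's x, y, z in mm, then the turn about the tool's z in rad, then the closure in counts, from 0 (fully open) to 255 (shut). A call has 1 to 12 rows; each row is the pose to reach, as a shift and turn from the pose commanded when the call began, along the tool's axes at that moment; what a row does not reach only later rows make up. A row lasts 1/12 s, in which the tool goes at most 41.7 mm and 7.16 degrees, less where a joint would pass 70% of its speed; a pose out of reach is approached as far as the arm can. A call with a gripper value outside its range is refused whole. The fingers move at their own pace and stop on an object; the grip force is fixed at half the most. Time passes only in rows, so rows that repeat a pose let the fingers close. It gives the time, the measured TCP pose, the force, the opening and the grip force at its end, in the units of the state.
- env.observe(): the state, without advancing time (a new reading comes with each control period).
- env.grab_frame(name): name is "side" or "top" or "wrist"; returns the picture (400x640x3 uint8, red, green, blue); there is no depth.
- env.camera_model(name): a dict with "K" (3x3 intrinsics, pixels), "D" ([k1, k2, p1, p2, k3] as OpenCV has them; the pictures are not rectified), "eye" and "rotation" of the camera in the world. Camera axes: x right, y up, looking along -z (the intrinsics and any distortion apply to the point x, -y, -z); pixel columns grow to the right and rows downward; lengths in mm; the calibration is good to about 2 mm. A picture is of the moment at which its call begins: read the wrist's pose just before it. camera_model takes no time and is no camera call; for the wrist camera it gives the pose at the moment of the call.
- env.close_job(): hands the job in; it is judged then, once.
The state is a dict: "time": time; "joint_pos": joint angles; "joint_velocities": joint speeds; "tau": joint torques, N m; "eef_pos": TCP position; "orientation": TCP orientation; "contact_force": force on the tool from outside, world axes, zero at the start; "moment": the same for the moment, N m; "grip_width": opening from 0.0 (shut) to 1.0 (fully open); "grip_force": force on a finger pad.
Only numpy, scipy, OpenCV 4.12 (cv2) and the standard library are available. Lean on these libraries where they do the work, as an engineer would, in place of code of your own. Each camera call takes 0.05 s, during which the arm holds its last target. There are 200 camera calls.

## Working session

There is one attempt and no reset: what is moved stays moved. The work goes in short steps, Python scripts to look and compute and a tool call to move; the robot and the scene stay as the last step left them, time stands still between calls to the robot, and variables do not carry over. Pictures are saved under pics/ and viewed, at most 10 in all, crops included, and the job is handed in when it is done.

Besides the shell and the picture viewer there is one more tool, called after "Request:" by a JSON object that holds its "name" and its "arguments", one argument or row to a line. step_arm: Moves the arm, as the interface text tells. Its arguments: {"type":"object","properties":{"moves":{"type":"array"}},"required":["moves"]}

```bash
mkdir -p pics
python3 - <<'E'
from station import env
import cv2,numpy as np
s=env.observe();print(s['time'],s['eef_pos'],s['orientation'],s['grip_width'],s['contact_force'])
for n in("side","top"):
    m=env.camera_model(n);print(n,m)
    cv2.imwrite(f"pics/{n}0.png",env.grab_frame(n)[:,:,::-1])
E
```

```text
0.0 [190.41923557 515.65006376 403.59617886] [ 1.75956828e-01  9.84397165e-01 -1.17758835e-03 -1.74535317e-04] 1.00163394195239 [0.11558694 0.04943088 0.38816744]
side {'K': array([[446.16016059,   0.        , 320.87864766],
       [  0.        , 446.16016059, 191.3564688 ],
       [  0.        ,   0.        ,   1.        ]]), 'D': array([-0.0262839,  0.       ,  0.       ,  0.       ,  0.       ]), 'eye': array([535.24956563, 886.03216043, 494.93266482]), 'rotation': array([0.0175533 , 0.55663692, 0.82957354, 0.04068126])}
top {'K': array([[453.00098487,   0.        , 310.9412721 ],
       [  0.        , 453.00098487, 196.01969516],
       [  0.        ,   0.        ,   1.        ]]), 'D': array([0.04205293, 0.        , 0.        , 0.        , 0.        ]), 'eye': array([ 333.13742573,   79.26884423, 1340.70243618]), 'rotation': array([-0.05326303,  0.04442539,  0.71368934, -0.69702005])}
```

View pics/side0.png

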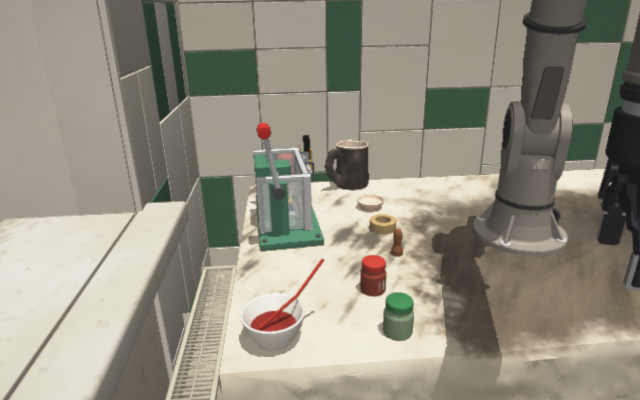

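View pics/top0.png

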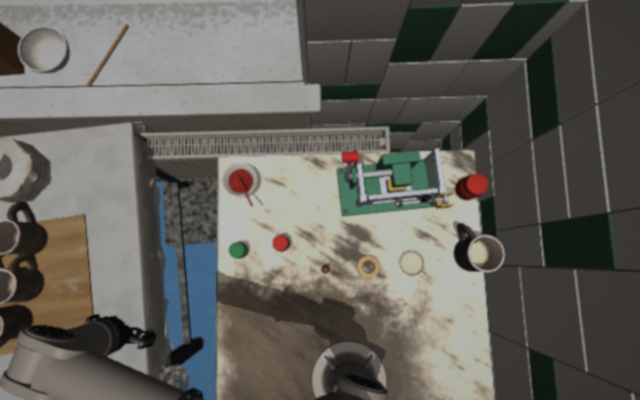

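The side view shows the press at about (285,200), with the red grip at (264,131) and the black handle near (306,143). The jars are at (374,275) and (398,315). In the top view the press is at about (395,185) and the red grip at (350,157). Next I'll enlarge the press in both views.

```bash
cat > h.py <<'E'
import cv2,numpy as np
from scipy.spatial.transform import Rotation as R
from scipy.optimize import least_squares
from station import env
F=np.diag([1.,-1,-1])
def proj(m,P):
    Rm=R.from_quat(m['rotation']).as_matrix() if np.size(m['rotation'])==4 else np.array(m['rotation'])
    Rc=F@Rm.T
    return cv2.projectPoints(np.atleast_2d(P).astype(float),cv2.Rodrigues(Rc)[0],-Rc@m['eye'],m['K'],np.array(m['D']))[0][:,0]
def ray(m,uv):
    Rm=R.from_quat(m['rotation']).as_matrix()
    n=cv2.undistortPoints(np.array([[uv]],float),m['K'],np.array(m['D']))[0,0]
    return Rm@np.array([n[0],-n[1],-1.])
def onz(m,uv,z):
    d=ray(m,uv);return m['eye']+d*(z-m['eye'][2])/d[2]
E
python3 - <<'E'
from h import *
s=env.camera_model('side');t=env.camera_model('top')
print(proj(t,[[0,0,0]]),proj(s,[[0,0,0]]))
print('grip',onz(t,(350,157),268), onz(s,(264,131),268))
print('jars',onz(t,(238,249),64),onz(t,(281,242),64),onz(s,(374,262),64),onz(s,(399,300),64))
a=cv2.imread('pics/side0.png')[110:260,220:360];b=cv2.imread('pics/top0.png')[140:225,325:500]
a=cv2.resize(a,None,fx=4,fy=4,interpolation=2)[:, :]
b=cv2.resize(b,None,fx=4.5,fy=4.5,interpolation=2)
cv2.imwrite('pics/a.png',a);cv2.imwrite('pics/b.png',b)
E
```

```text
[[348.57747256 378.52859137]] [[517.96465248 233.02030522]]
grip [575.37146745  -5.47209545 268.        ] [576.78442947   1.03528091 268.        ]
jars [366.1743711  300.97113446  64.        ] [382.77318578 180.22188253  64.        ] [383.89254229 190.97734546  64.        ] [366.9779351  308.80419754  64.        ]
```

View pics/a.png

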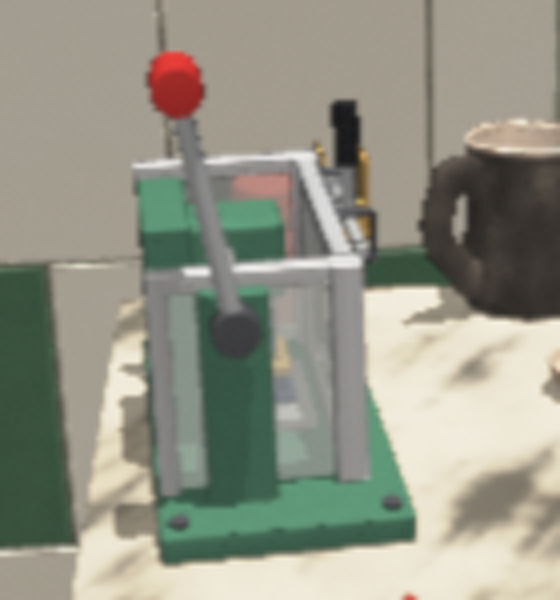

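View pics/b.png

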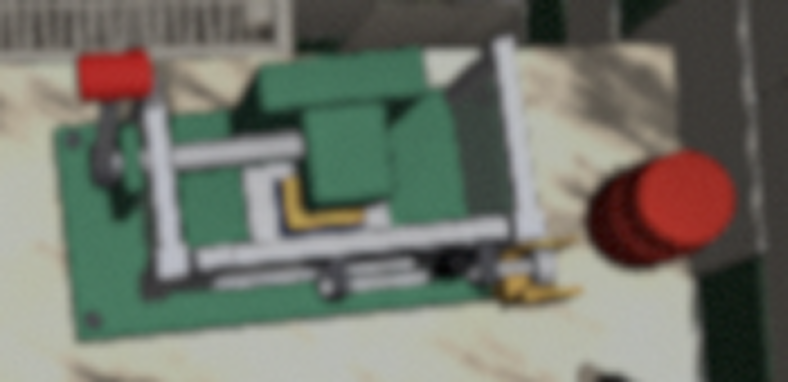

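The close-ups show the red grip's top at crop b (115,77), the black handle at b (452,263), and at a (345,133) in the side view. The plate's left edge runs (57,130)→(80,338), and the gate rail runs (200,258)→(507,228). I'll triangulate from these.

```bash
cat > m.py <<'E'
from h import *
s=env.camera_model('side');t=env.camera_model('top')
A=lambda x,y:(220+(x+.5)/4-.5,110+(y+.5)/4-.5)
B=lambda x,y:(325+(x+.5)/4.5-.5,140+(y+.5)/4.5-.5)
def red(n,box):
    im=cv2.imread(f'pics/{n}0.png').astype(int);u0,u1,v0,v1=box
    c=im[v0:v1,u0:u1];k=(c[:,:,2]>110)&(c[:,:,1]<70)&(c[:,:,0]<70)
    y,x=np.nonzero(k);return (x.min()+x.max())/2+u0,(y.min()+y.max())/2+v0
def tri(a,b):
    f=lambda P:np.r_[proj(s,P)[0]-a,proj(t,P)[0]-b]
    r=least_squares(f,[550,-50,150]);return r.x.round(1),r.fun.round(1)
gs,gt=red('side',(250,278,118,142)),red('top',(338,362,148,168))
print('grip',gs,gt,tri(gs,gt),onz(t,gt,268))
print('handle',tri(A(345,133),B(452,263)))
print('handle top', tri(A(345,101),B(456,262)))
for n,p,z in[('plateFL',(80,338),15),('plateBL',(57,130),15),('plateF2',(500,300),15),('railL',(200,255),155),('railR',(507,226),155),('postFL',(172,262),155),('postBL',(155,100),155),('redtop',(685,200),64),('grip l',(80,77),268),('gripr',(152,75),268),('handle',(452,263),182)]:
    print(n,onz(t,B(*p),z).round(1))
for n,p,z in[('plateFL',(414,520),15),('plateBL',(162,545),15),('pivot',(236,335),130),('handletop',(345,101),203),('handle',(345,133),182)]:
    print('s',n,onz(s,A(*p),z).round(1))
E
python3 m.py
```

```text
grip (np.float64(263.5), np.float64(131.5)) (np.float64(350.5), np.float64(156.0)) (array([578.3,  -7. , 265. ]), array([-0.1, -0. ,  0. ,  0.1])) [577.80546416  -6.76118643 268.        ]
handle (array([ 482.8, -200.8,  181.4]), array([ 0.2,  0. ,  0. , -0.2]))
handle top (array([ 481.4, -198. ,  202.7]), array([ 0.6,  0.1,  0. , -0.6]))
plateFL [460.1   2.8  15. ]
plateBL [598.6  13.5  15. ]
plateF2 [ 478.5 -270.4   15. ]
railL [493.8 -60.9 155. ]
railR [ 506.5 -240.2  155. ]
postFL [490.1 -44.4 155. ]
postBL [587.1 -38.  155. ]
redtop [ 533.6 -376.2   64. ]
grip l [576.5  12.9 268. ]
gripr [576.6 -25.7 268. ]
handle [ 482.1 -200.6  182. ]
s plateFL [461.    5.1  15. ]
s plateBL [601.   17.5  15. ]
s pivot [ 5.545e+02 -3.000e-01  1.300e+02]
s handletop [ 482.9 -197.9  203. ]
s handle [ 483.4 -199.   182. ]
```

Request:
{"name": "step_arm", "arguments": {
  "moves": [
    [0, 0, -40, 0, 0],
    [0, 0, -80, 0, 0],
    [-30, -20, -110, -0.1, 0],
    [-63, -41, -110, -0.2, 0],
    [-97, -63, -110, -0.3, 0],
    [-130, -85, -110, -0.424, 0],
    [-164, -107, -110, -0.424, 0],
    [-197, -129, -110, -0.424, 0],
    [-231, -151, -110, -0.424, 0],
    [-264, -173, -110, -0.424, 0],
    [-297, -195, -110, -0.424, 0],
    [-331, -217, -110, -0.424, 0]
  ]
}}

```text
time: 1.1
eef_pos: [426.3, 195.9, 514.5]
orientation: [-0.035, 0.999, 0.0, -0.0]
contact_force: [0.5, -0.1, 0.7]
grip_width: 0.999
grip_force: 0.0
```

Request:
{"name": "step_arm", "arguments": {
  "moves": [
    [-20, -31, 0, 0, 0],
    [-42, -65, 0, 0, 0],
    [-64, -99, 0, 0, 0],
    [-86, -134, 0, 0, 0],
    [-108, -168, 0, 0, 0],
    [-126, -196, 0, 0, 0],
    [-137, -213, 0, 0, 0],
    [-137, -213, 0, 0, 0]
  ]
}}

```text
time: 1.77
eef_pos: [578.9, -10.8, 513.1]
orientation: [-0.03, 1.0, -0.003, -0.001]
contact_force: [0.2, -0.9, -0.4]
grip_width: 1.0
grip_force: 0.0
```

Run:
```python
from h import *
s=env.observe();print(s['time'],s['eef_pos'],s['orientation'],s['joint_pos'])
m=env.camera_model('wrist');print(m)
im=env.grab_frame('wrist');cv2.imwrite('pics/w1.png',im[:,:,::-1])
print(proj(m,[[578,-7,268],[482.5,-200,203]]))
```

```text
1.7667 [578.93028738 -10.81182077 513.09943419] [-3.02797402e-02  9.99537773e-01 -2.58979607e-03 -8.18672694e-04] [-0.32291713  0.36342301  0.46706836  1.21352416 -0.15545982  1.60120165
  1.74428316]
{'K': array([[340.47398522,   0.        , 316.49338922],
       [  0.        , 340.47398522, 200.50081325],
       [  0.        ,   0.        ,   1.        ]]), 'D': array([-0.03008331,  0.        ,  0.        ,  0.        ,  0.        ]), 'eye': array([513.28333629, -15.48313793, 482.70163797]), 'rotation': array([-0.09078159, -0.09283217,  0.72259502,  0.67896784])}
[[324.97918855 212.1254545 ]
 [ 84.77066293  55.82315496]]
```

View pics/w1.png

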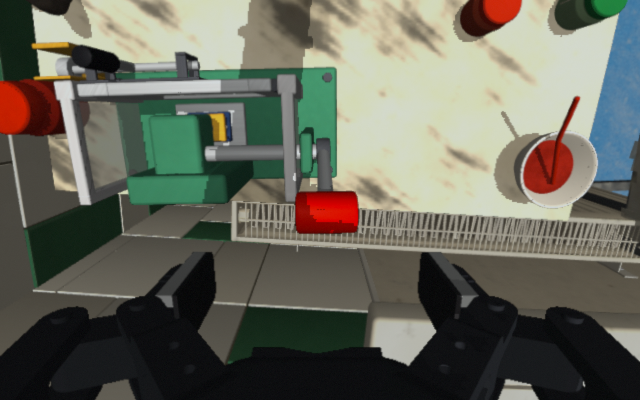

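The wrist view shows the red grip centred at (327,212) against a prediction of (325,212), and the handle top near (82,52) against (85,56). The estimates hold, so I'll descend around the grip.

Request:
{"name": "step_arm", "arguments": {
  "moves": [
    [0, 0, 15, 0, 0],
    [0, 0, 35, 0, 0],
    [0, 0, 55, 0, 0],
    [0, 0, 75, 0, 0],
    [0, 0, 90, 0, 0],
    [0, 0, 95, 0, 0],
    [0, 0, 95, 0, 0],
    [0, 0, 95, 0, 0]
  ]
}}

```text
time: 2.48
eef_pos: [577.4, -4.1, 420.3]
orientation: [-0.036, 0.999, 0.0, 0.0]
contact_force: [0.6, -0.2, 0.3]
grip_width: 1.002
grip_force: 0.0
```

Request:
{"name": "step_arm", "arguments": {
  "moves": [
    [0, 0, 0, 0, 80],
    [0, 0, 0, 0, 160],
    [0, 0, 0, 0, 255],
    [0, 0, 0, 0, 255],
    [0, 0, 0, 0, 255],
    [0, 0, 0, 0, 255],
    [0, 0, 0, 0, 255],
    [0, 0, 0, 0, 255]
  ]
}}

```text
time: 3.15
eef_pos: [577.7, -5.7, 420.8]
orientation: [-0.035, 0.999, -0.001, 0.001]
contact_force: [0.5, -2.1, 4.9]
grip_width: 0.458
grip_force: 62.8
```

Request:
{"name": "step_arm", "arguments": {
  "moves": [
    [7, 0, -1, 0, 255],
    [14, 0, -1.7, 0, 255],
    [28, 0, -2, 0, 255],
    [41.8, 0, -0.8, 0, 255],
    [55.6, 0, 1.7, 0, 255],
    [69, 0, 5.5, 0, 255],
    [82, 0, 10.7, 0, 255],
    [94.5, 0, 17.2, 0, 255],
    [106, 0, 25, 0, 255],
    [113, 0, 30.5, 0, 255],
    [119, 0, 35.5, 0, 255],
    [121, 0, 37.5, 0, 255]
  ]
}}

```text
time: 4.15
eef_pos: [459.4, -15.0, 387.5]
orientation: [-0.034, 0.999, -0.0, 0.008]
contact_force: [1.7, -1.6, 18.2]
grip_width: 0.463
grip_force: 69.7
```

Request:
{"name": "step_arm", "arguments": {
  "moves": [
    [0, 0, 0, 0, 255],
    [0, 0, 0, 0, 255],
    [0, 0, 0, 0, 255]
  ]
}}

```text
time: 4.4
eef_pos: [459.6, -15.0, 387.5]
orientation: [-0.034, 0.999, -0.0, 0.007]
contact_force: [-0.2, -3.2, 18.9]
grip_width: 0.458
grip_force: 69.7
```

Request:
{"name": "step_arm", "arguments": {
  "moves": [
    [2, 0, 0.5, 0, 255],
    [4, 0, 1, 0, 255],
    [6, 0, 1.5, 0, 255],
    [6, 0, 1.5, 0, 255],
    [6, 0, 1.5, 0, 255]
  ]
}}

```text
time: 4.82
eef_pos: [455.9, -15.1, 385.5]
orientation: [-0.034, 0.999, -0.001, 0.011]
contact_force: [9.7, -3.2, 7.8]
grip_width: 0.46
grip_force: 68.3
```

Run:
```python
from h import *
im=env.grab_frame('side');cv2.imwrite('pics/s2.png',cv2.resize(im[110:260,220:360,::-1],None,fx=4,fy=4,interpolation=2))
```

```text
(no output)
```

View pics/s2.png

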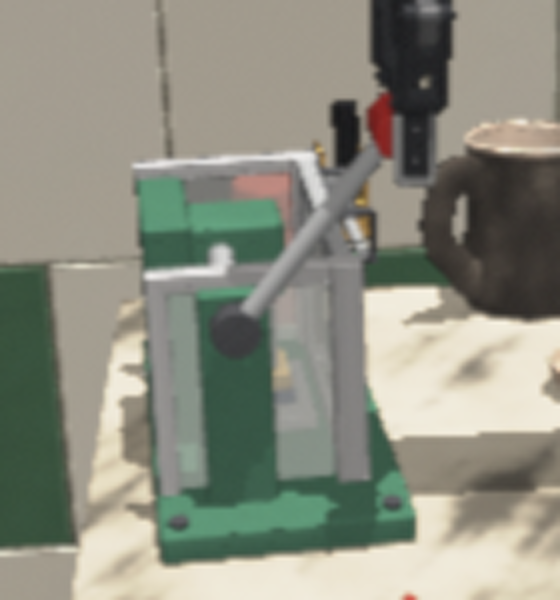

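The finger sits slightly forward of the red grip at crop (393,125), and the arm leans well forward. I'll check the lever angle numerically.

Run:
```python
from h import *
o=env.observe();Q=R.from_quat(o['orientation']).as_matrix();g=o['eef_pos']+Q@[0,0,155]
print(o['eef_pos'],g,Q[:,2])
s=env.camera_model('side')
crop=lambda P:((proj(s,P)-[220,110]+.5)*4-.5).round(0).tolist()
px=np.array([.9976,.07,0])
G0=np.array([577.8,-6,268]);piv=G0-px*23.7;piv[2]=130
for a in(0,.8,.86,.92):
    P=piv-px*140*np.sin(a-.17);P[2]=130+140*np.cos(a-.17)
    print(a,P.round(1),crop(P))
print('grasp',crop(g),'pivot',crop(piv))
im=cv2.imread('pics/s2.png').astype(int);k=(im[:,:,2]>120)&(im[:,:,1]<60);k[250:]=0;k[:,:340]=0
y,x=np.nonzero(k);print(x.min(),x.max(),y.min(),y.max())
```

```text
[455.96818978 -15.07988601 385.45690897] [459.52257451 -15.17319769 230.49769614] [ 2.29315144e-02 -6.02010863e-04 -9.99736857e-01]
0 [577.8  -6.  268. ] [[176.0, 82.0]]
0.8 [471.9 -13.4 243.1] [[384.0, 117.0]]
0.86 [465.3 -13.9 238. ] [[396.0, 126.0]]
0.92 [459.  -14.3 232.4] [[409.0, 136.0]]
grasp [[407.0, 139.0]] pivot [[237.0, 330.0]]
372 390 95 155
```

Lever is at about 0.86, short of the stop, so I'll pull further along the tangent.

Request:
{"name": "step_arm", "arguments": {
  "moves": [
    [3, 0, 3, 0, 255],
    [6, 0, 6, 0, 255],
    [8, 0, 8, 0, 255],
    [10, 0, 10, 0, 255],
    [10, 0, 10, 0, 255],
    [10, 0, 10, 0, 255]
  ]
}}

```text
time: 5.37
eef_pos: [447.6, -15.8, 378.4]
orientation: [-0.034, 0.999, -0.0, 0.015]
contact_force: [9.5, -2.4, 19.4]
grip_width: 0.461
grip_force: 69.6
```

```bash
cat > lev.py <<'E'
from h import *
o=env.observe();Q=R.from_quat(o['orientation']).as_matrix();g=o['eef_pos']+Q@[0,0,155]
im=cv2.resize(env.grab_frame('side')[110:260,220:360,::-1],None,fx=4,fy=4,interpolation=2)
cv2.imwrite('pics/s3.png',im);im=im.astype(int)
k=(im[:,:,2]>120)&(im[:,:,1]<60);k[250:]=0;k[:,:340]=0
y,x=np.nonzero(k);print(g.round(1),x.min(),x.max(),y.min(),y.max())
# arm line from steel: angle of arm between pivot and rim at rows 170..280
E
python3 lev.py
```

```text
[452.2 -15.7 223.5] 385 404 106 166
```

Request:
{"name": "step_arm", "arguments": {
  "moves": [
    [3, 0, 2, 0, 255],
    [6, 0, 4, 0, 255],
    [6, 0, 4, 0, 255],
    [6, 0, 4, 0, 255]
  ]
}}

```text
time: 5.75
eef_pos: [445.0, -16.0, 377.7]
orientation: [-0.035, 0.999, -0.0, 0.022]
contact_force: [16.1, -1.3, 24.0]
grip_width: 0.461
grip_force: 70.2
```

```bash
python3 lev.py
```

```text
[451.7 -15.8 222.9] 388 406 107 166
```

View pics/s3.png

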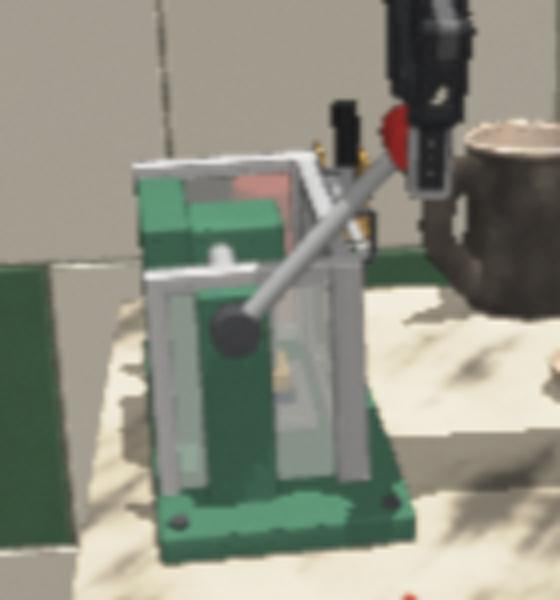

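The grip has stopped moving (388 vs 385 px) while the force rose from 20 to 28 N, so the lever is on its stop. Now I'll ease it home.

Request:
{"name": "step_arm", "arguments": {
  "moves": [
    [-3, 0, -3, 0, 255],
    [-5, 0, -5, 0, 255],
    [-7, 0, -7, 0, 255],
    [-9.9, 0, -10.1, 0, 255],
    [-13, 0, -13.2, 0, 255],
    [-16, 0, -16, 0, 255],
    [-19.3, 0, -19, 0, 255],
    [-22.5, 0, -21.8, 0, 255],
    [-25.8, 0, -24.3, 0, 255],
    [-29.2, 0, -26.9, 0, 255],
    [-32.7, 0, -29.4, 0, 255],
    [-36.3, 0, -31.8, 0, 255]
  ]
}}

```text
time: 6.8
eef_pos: [471.9, -13.7, 396.9]
orientation: [-0.034, 0.999, -0.002, 0.0]
contact_force: [5.6, -3.0, -6.1]
grip_width: 0.458
grip_force: 63.6
```

```bash
python3 lev.py
```

```text
[472.  -14.1 241.9] 344 365 79 139
```

Request:
{"name": "step_arm", "arguments": {
  "moves": [
    [-3.4, 0, -1.6, 0, 255],
    [-6.9, 0, -3.2, 0, 255],
    [-10.4, 0, -4.7, 0, 255],
    [-14, 0, -6, 0, 255],
    [-17.6, 0, -8, 0, 255],
    [-21.3, 0, -9.9, 0, 255],
    [-25.1, 0, -11.6, 0, 255],
    [-28.9, 0, -13.2, 0, 255],
    [-32.8, 0, -14.8, 0, 255],
    [-36.7, 0, -16.2, 0, 255],
    [-40.6, 0, -17.5, 0, 255],
    [-44.6, 0, -18.7, 0, 255]
  ]
}}

```text
time: 7.85
eef_pos: [515.4, -10.5, 417.5]
orientation: [-0.034, 0.999, -0.001, -0.001]
contact_force: [-0.4, -4.3, 1.7]
grip_width: 0.462
grip_force: 60.0
```

```bash
python3 lev.py
```

```text
Traceback (most recent call last):
  File "lev.py", line 6, in <module>
    y,x=np.nonzero(k);print(g.round(1),x.min(),x.max(),y.min(),y.max())
                                       ~~~~~^^
ValueError: zero-size array to reduction operation minimum which has no identity
```

Request:
{"name": "step_arm", "arguments": {
  "moves": [
    [-4.1, 0, -1.1, 0, 255],
    [-8.3, 0, -2.2, 0, 255],
    [-12.5, 0, -3.1, 0, 255],
    [-16.7, 0, -3.8, 0, 255],
    [-21, 0, -4.5, 0, 255],
    [-25.2, 0, -5, 0, 255],
    [-29.5, 0, -5.3, 0, 255],
    [-33.8, 0, -5.5, 0, 255],
    [-38, 0, -5.7, 0, 255],
    [-42.3, 0, -5.6, 0, 255],
    [-46.6, 0, -5.4, 0, 255],
    [-51, 0, -5.1, 0, 255]
  ]
}}

```text
time: 8.9
eef_pos: [566.1, -6.6, 422.3]
orientation: [-0.035, 0.999, -0.0, -0.001]
contact_force: [-2.2, -4.8, 3.0]
grip_width: 0.457
grip_force: 60.2
```

```bash
sed -i 's/k\[:,:340\]=0/k[:,:120]=0;k[170:]=0/' lev.py; python3 lev.py
```

```text
[565.8  -6.7 267.3] 163 177 56 109
```

Request:
{"name": "step_arm", "arguments": {
  "moves": [
    [-3, 0, 0.3, 0, 255],
    [-6, 0, 0.7, 0, 255],
    [-8, 0, 1, 0, 255],
    [-8, 0, 1, 0, 255]
  ]
}}

```text
time: 9.28
eef_pos: [573.0, -6.2, 421.6]
orientation: [-0.035, 0.999, -0.0, -0.003]
contact_force: [-6.7, -5.0, 6.2]
grip_width: 0.461
grip_force: 61.0
```

```bash
python3 lev.py
python3 - <<'E'
from h import *
im=cv2.resize(cv2.imread('pics/side0.png')[110:260,220:360],None,fx=4,fy=4,interpolation=2).astype(int)
k=(im[:,:,2]>120)&(im[:,:,1]<60);k[:,:120]=0;k[170:]=0
y,x=np.nonzero(k);print(x.min(),x.max(),y.min(),y.max())
E
```

```text
[572.   -6.3 266.6] 151 164 58 112
149 201 58 116
```

Request:
{"name": "step_arm", "arguments": {
  "moves": [
    [-2, 0, 0, 0, 255],
    [-4, 0, 0, 0, 255],
    [-4, 0, 0, 0, 255],
    [-4, 0, 0, 0, 255]
  ]
}}

```text
time: 9.67
eef_pos: [574.8, -6.2, 421.4]
orientation: [-0.034, 0.999, 0.0, -0.007]
contact_force: [-14.0, -4.4, 10.0]
grip_width: 0.46
grip_force: 61.5
```

```bash
python3 lev.py
```

```text
[572.7  -6.2 266.5] 149 163 59 111
```

The lever is home: its left edge is at 149 px, the same as at the start, and it presses on the rest stop. I'll release and rise.

Request:
{"name": "step_arm", "arguments": {
  "moves": [
    [1, 0, 0, 0, 128],
    [1, 0, 0, 0, 0],
    [1, 0, 0, 0, 0],
    [1, 0, 0, 0, 0],
    [1, 0, 0, 0, 0],
    [1, 0, 0, 0, 0],
    [1, 0, 0, 0, 0],
    [1, 0, -15, 0, 0],
    [1, 0, -35, 0, 0],
    [1, 0, -55, 0, 0],
    [1, 0, -65, 0, 0]
  ]
}}

```text
time: 10.63
eef_pos: [577.7, -5.2, 488.9]
orientation: [-0.035, 0.999, 0.0, 0.002]
contact_force: [0.4, 0.5, -0.4]
grip_width: 1.005
grip_force: 0.0
```

Request:
{"name": "step_arm", "arguments": {
  "moves": [
    [5, -8, 0, 0.1, 0],
    [14, -24, 0, 0.22, 0],
    [24, -41, 0, 0.34, 0],
    [34, -58, 0, 0.46, 0],
    [44, -75, 0, 0.58, 0],
    [54, -92, 0, 0.7, 0],
    [64, -110, 0, 0.82, 0],
    [74, -127, 0, 0.94, 0],
    [84, -144, 0, 1.06, 0],
    [94, -161, 0, 1.18, 0],
    [103, -177, 0, 1.3, 0],
    [108, -187.6, 0, 1.42, 0]
  ]
}}

```text
time: 11.63
eef_pos: [481.4, -202.0, 486.3]
orientation: [0.628, 0.778, -0.0, 0.0]
contact_force: [0.7, -0.8, -0.2]
grip_width: 1.0
grip_force: 0.0
```

Request:
{"name": "step_arm", "arguments": {
  "moves": [
    [0, 0, 0, 0.1, 0],
    [0, 0, 0, 0.15, 0],
    [0, 0, 15, 0.15, 0],
    [0, 0, 30, 0.15, 0],
    [0, 0, 40, 0.15, 0],
    [0, 0, 40, 0.15, 0],
    [0, 0, 40, 0.15, 0]
  ]
}}

```text
time: 12.22
eef_pos: [482.8, -199.6, 445.9]
orientation: [0.681, 0.732, -0.0, -0.001]
contact_force: [0.2, -1.0, -0.3]
grip_width: 0.995
grip_force: 0.0
```

Run:
```python
from h import *
s=env.observe();print(s['time'],s['eef_pos'],s['orientation'],s['joint_pos'])
m=env.camera_model('wrist')
im=env.grab_frame('wrist');cv2.imwrite('pics/w4.png',im[:,:,::-1])
print(proj(m,[[482.5,-200,203],[482.5,-200,161],[577.8,-6,268]]))
print(R.from_quat(s['orientation']).as_matrix())
```

```text
12.2167 [ 482.80342707 -199.61665538  445.90050658] [ 6.81497204e-01  7.31820483e-01 -2.00842116e-04 -5.49695173e-04] [-0.26812721  0.29004152  0.81594157  1.53150732 -0.21237077  1.41311733
  0.63177571]
[[ 316.72269753  212.9623569 ]
 [ 316.78036111  196.92303629]
 [ 622.15423883 -234.45861975]]
[[-7.11225181e-02  9.97467004e-01 -1.07830305e-03]
 [ 9.97467446e-01  7.11230418e-02  4.55270699e-04]
 [ 5.30809693e-04 -1.04319219e-03 -9.99999315e-01]]
```

View pics/w4.png

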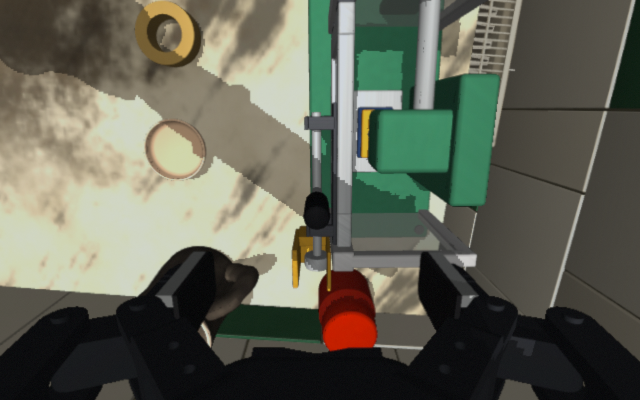

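The wrist view shows the handle top at (317,216), where predicted (317,213). A red can at (350,332) and a mug at (200,280) stand to the right, so I'll check clearance.

Run:
```python
from h import *
t=env.camera_model('top');m=env.camera_model('wrist')
B=lambda x,y:(325+(x+.5)/4.5-.5,140+(y+.5)/4.5-.5)
for a,b in(((350,332),B(685,200)),((197,262),(487,254))):
    r=least_squares(lambda P:np.r_[proj(m,P)[0]-a,proj(t,P)[0]-b],[500,-300,100]);print(r.x.round(0),r.fun.round(1))
r=least_squares(lambda p:proj(m,[[p[0],p[1],203]])[0]-(317,215.5),[482,-200]);print(r.x)
```

```text
[ 530. -363.  101.] [-0.4 -0.  -0.  -0.9]
[ 310. -399.  -84.] [  3.9   8.2 -13.9   9.5]
[ 483.35332729 -202.35954955]
```

Request:
{"name": "step_arm", "arguments": {
  "moves": [
    [-2, 0, 20, 0, 0],
    [-2, 0, 45, 0, 0],
    [-2, 0, 70, 0, 0],
    [-2, 0, 90, 0, 0],
    [-2, 0, 102, 0, 0],
    [-2, 0, 107, 0, 0],
    [-2, 0, 107, 0, 0],
    [-2, 0, 107, 0, 0]
  ]
}}

```text
time: 12.93
eef_pos: [483.5, -202.2, 340.4]
orientation: [0.682, 0.732, 0.0, 0.001]
contact_force: [-0.0, 0.2, -0.3]
grip_width: 1.0
grip_force: 0.0
```

Request:
{"name": "step_arm", "arguments": {
  "moves": [
    [0, 0, 0, 0, 120],
    [0, 0, 0, 0, 180],
    [0, 0, 0, 0, 255],
    [0, 0, 0, 0, 255],
    [0, 0, 0, 0, 255],
    [0, 0, 0, 0, 255],
    [0, 0, 0, 0, 255],
    [0, 0, 0, 0, 255],
    [0, 0, 0, 0, 255],
    [0, 0, 0, 0, 255]
  ]
}}

```text
time: 13.77
eef_pos: [482.9, -202.0, 339.7]
orientation: [0.682, 0.732, 0.0, 0.0]
contact_force: [-1.3, 0.7, 4.7]
grip_width: 0.193
grip_force: 58.4
```

Request:
{"name": "step_arm", "arguments": {
  "moves": [
    [0, 0, -2, 0, 255],
    [0, 0, -4, 0, 255],
    [0, 0, -6, 0, 255],
    [0, 0, -8, 0, 255],
    [0, 0, -10, 0, 255],
    [0, 0, -12, 0, 255],
    [0, 0, -12.5, 0, 255],
    [0, 0, -12.5, 0, 255]
  ]
}}

```text
time: 14.43
eef_pos: [482.8, -201.9, 351.9]
orientation: [0.682, 0.732, -0.0, -0.0]
contact_force: [-1.1, -0.5, -1.6]
grip_width: 0.19
grip_force: 58.5
```

Request:
{"name": "step_arm", "arguments": {
  "moves": [
    [2, 0, 0, 0, 255],
    [5, 0, 0, 0, 255],
    [8, 0, 0, 0, 255],
    [11, 0, 0, 0, 255],
    [14, 0, 0, 0, 255],
    [16, 0, 0, 0, 255]
  ]
}}

```text
time: 14.93
eef_pos: [481.7, -185.3, 351.6]
orientation: [0.681, 0.732, -0.0, -0.0]
contact_force: [-1.2, -0.9, -0.9]
grip_width: 0.197
grip_force: 58.5
```

Request:
{"name": "step_arm", "arguments": {
  "moves": [
    [4, 0, 0, 0, 255],
    [8, 0, 0, 0, 255],
    [12, 0, 0, 0, 255],
    [16, 0, 0, 0, 255],
    [20, 0, 0, 0, 255],
    [24, 0, 0, 0, 255],
    [27, 0, 0, 0, 255],
    [27, 0, 0, 0, 255]
  ]
}}

```text
time: 15.6
eef_pos: [479.7, -157.9, 351.5]
orientation: [0.681, 0.732, 0.0, -0.001]
contact_force: [-2.8, 0.9, -0.9]
grip_width: 0.195
grip_force: 58.4
```

Run:
```python
from h import *
s=env.observe();print(s['contact_force'],s['moment'])
im=env.grab_frame('side');im2=env.grab_frame('top')
a=cv2.resize(im[110:260,220:360],None,fx=2.7,fy=2.7,interpolation=2);b=cv2.resize(im2[140:225,325:475],(390,221),interpolation=2)
c=np.zeros((600,400,3),np.uint8);c[:a.shape[0],:a.shape[1]]=a[:405];w=env.grab_frame('wrist')
o=np.zeros((405,800,3),np.uint8);o[:,:a.shape[1]]=a[:405];o[:221,400:790]=b;o[225:405,400:688]=cv2.resize(w,(288,180))
cv2.imwrite('pics/m5.png',o[:,:,::-1])
```

```text
[-2.83430579  0.89082059 -0.89741779] [0.05145184 0.6485011  0.03181206]
```

View pics/m5.png

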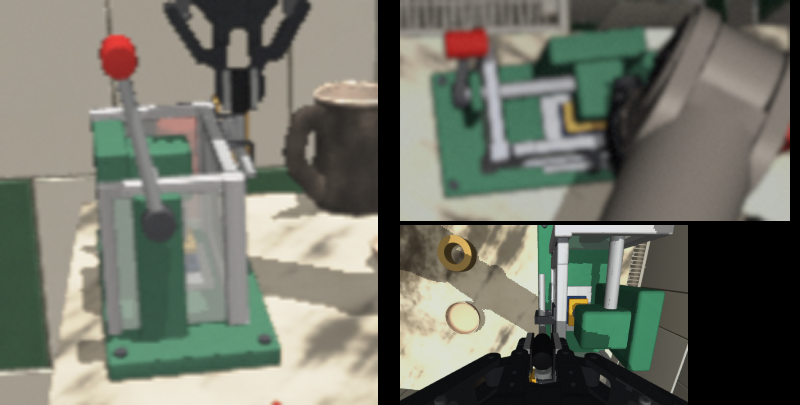

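The handle sits between the pads and has followed the draw of about 44 mm, and the lever is home. Next I'll swing the gate ajar.

Request:
{"name": "step_arm", "arguments": {
  "moves": [
    [0.6, -2.5, 0, 0.025, 255],
    [1.2, -4.9, 0, 0.05, 255],
    [1.9, -7.4, 0, 0.075, 255],
    [2.7, -9.8, 0, 0.1, 255],
    [3.5, -12.2, 0, 0.125, 255],
    [4.4, -14.5, 0, 0.15, 255],
    [5.3, -16.9, 0, 0.175, 255],
    [6.3, -19.2, 0, 0.2, 255],
    [7.4, -21.5, 0, 0.225, 255],
    [8.5, -23.8, 0, 0.25, 255]
  ]
}}

```text
time: 16.58
eef_pos: [456.5, -152.3, 352.5]
orientation: [0.767, 0.641, 0.001, 0.002]
contact_force: [-0.7, -0.7, -1.3]
grip_width: 0.192
grip_force: 58.5
```

Request:
{"name": "step_arm", "arguments": {
  "moves": [
    [0.7, -2.5, 0, 0.025, 255],
    [1.4, -5, 0, 0.05, 255],
    [2.2, -8, 0, 0.08, 255],
    [3, -11, 0, 0.11, 255],
    [3, -12, 0, 0.11, 255],
    [3, -12, 0, 0.11, 255]
  ]
}}

```text
time: 17.08
eef_pos: [445.5, -147.3, 352.7]
orientation: [0.801, 0.598, 0.002, 0.002]
contact_force: [0.9, -0.8, -1.5]
grip_width: 0.192
grip_force: 58.6
```

Run:
```python
from h import *
s=env.observe();Q=R.from_quat(s['orientation']).as_matrix();g=s['eef_pos']+Q@[0,0,155]
px=np.array([.9975,.071]);py=np.array([-.071,.9975])
h0=np.array([482.9,-202]);H=h0+22*px+144*py
v=g[:2]-H;v=np.array([v@px,v@py]);print(s['time'],g,'hinge',H,'v',v,'r',np.hypot(*v),'tool yaw',np.arctan2(Q[1,1],Q[0,1]))
r=np.hypot(*v);d=np.sqrt(r*r-22**2);print('draw',145-d,'gate',np.arctan2(-v[0],-v[1])-np.arctan2(22,d))
w=env.grab_frame('wrist');cv2.imwrite('pics/w6.png',w[:,:,::-1])
```

```text
17.0833 [ 446.33028181 -147.42925927  197.71311169] hinge [494.621 -56.798] v [-54.60481081 -86.97604013] r 102.69623614894755 tool yaw -0.2875883287823321
draw 44.68790242866815 gate 0.3447232648447851
```

View pics/w6.png

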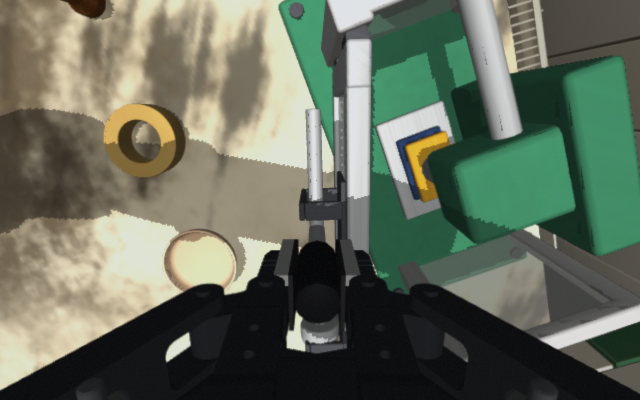

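The wrist view shows the handle held between the pads at (318,285), with the gate rail upright in the picture at about (357,130). The gate is turned roughly 20° against the press. I'll settle briefly and hand in.

Request:
{"name": "step_arm", "arguments": {
  "moves": [
    [0, 0, 0, 0, 255],
    [0, 0, 0, 0, 255],
    [0, 0, 0, 0, 255],
    [0, 0, 0, 0, 255],
    [0, 0, 0, 0, 255],
    [0, 0, 0, 0, 255]
  ]
}}

```text
time: 17.63
eef_pos: [444.8, -147.0, 352.0]
orientation: [0.802, 0.598, 0.001, 0.001]
contact_force: [3.9, -0.4, -2.0]
grip_width: 0.193
grip_force: 58.6
```

```bash
python3 -c "
from station import env
s=env.observe();print(s['eef_pos'],s['contact_force'],s['grip_width'])
print(env.close_job())"
```

```text
[ 444.75542347 -147.02373318  352.0059141 ] [ 3.85127704 -0.44876549 -2.03821714] 0.1928640097737976
the job is handed in; nothing more can be done
None
```

I handed the job in at about 17.6 s of the 51 s allowed: the lever went to its stop and was eased home over about 3 s, the bolt was lifted about 12 mm and drawn about 45 mm, and the gate is held about 20° ajar by the bolt's handle; the arm never went near the jars, though I took no last look at them, and no verdict came back.

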